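# Load the spool tray past the spring gate

## Task

Push the tray of thread spools along the chute of the thread stand, past its spring gate and fully home against the stop at the far end. While the tray is passing, keep the gate held down with one fingertip on its long release bar as the other finger pushes the tray from behind; once the whole tray is past, let the gate spring up fully behind it. Grip and lift nothing, keep the three spools standing in the tray, and leave the spare spool, the awl and the pincers behind the chute where they are.

Things in the scene. Friction and masses are not known exactly. Their poses are not given: they have to be found in the camera images.
- chute: thread stand fixed to the bench: a straight aluminium chute on legs, floor 62 mm above the bench, inner width 60 mm, walls 3 mm thick, their tops 87 mm above the bench. Origin on the bench under the gate, midway between the walls. y points up the chute to the loading end (y = +250 mm): the tray is fed towards -y. x points across, away from the robot: release bar on -x, hinge on +x
- gate (a joint): spring gate (rad), hinged along the chute at x = 75 mm, 75 mm above the bench. 0 = shut: a steel blade (x -17 to 17, y -2 to 2 mm) stands 13 to 20 mm above the floor; the tray cannot force it. Pressing the release bar down lowers it: 0.22 level with the floor, 0.30 hard stop; the tray clears it from 0.18 on. Springs shut when let go; takes 4 to 7 N on the bar to hold open
- bar_top (a point): middle of the flat top of the steel release bar, at the blade; moves with the gate. The bar is 28 mm wide and runs along the chute from y = -40 to +245 mm; it can be pressed anywhere and a fingertip can slide along it. Shut: x = -55 mm, top 108 mm above the bench. At gate 0.22: x = -59 mm, 79 mm; at 0.25: x = -59 mm, 75 mm; at 0.30: 69 mm
- gate_line (a point): point on the chute floor at the gate, midway between the walls. Beyond the +x wall, past the gate (y = -170 to -20 mm), three wire thread eyes stand 123 mm above the bench
- dock_stop (a point): point on the chute floor directly below the rubber face of the end stop (chute y = -176 mm), midway between the walls; the tray is home when its nose touches that face, its rear end then lies 18 mm past the middle of the gate blade
- tray: loose wooden tray, 56 mm wide (2 mm play each side), 158 mm long (its y axis, along the chute), walls to 35 mm above its underside, on two runners 5 mm high; three 48 mm cells in a row; about 0.3 kg with its spools. Origin at the centre of its underside; nose at y = -79 mm (towards the gate), rear end at y = +79 mm
- tray_rear (a point): centre of the outside of the tray's rear end wall, where it is pushed, 20 mm above the tray's underside (82 mm above the bench)
- spool_0: wooden thread spool standing loose in the tray's rear cell; 45 mm across, 59 mm tall, top 130 mm above the bench; origin at the centre of its foot
- spool_1: wooden thread spool standing loose in the tray's middle cell; 45 mm across, 59 mm tall, top 130 mm above the bench; origin at the centre of its foot
- spool_2: wooden thread spool standing loose in the tray's front cell; 45 mm across, 59 mm tall, top 130 mm above the bench; origin at the centre of its foot
- spare_spool: spare wooden thread spool, 45 mm across, 59 mm tall, standing on the bench behind the chute; origin at the centre of its foot
- bench_pincers: red-handled pincers, 64 x 174 x 18 mm, lying on the bench behind the chute
- awl: awl with wooden handle, 25 x 153 x 27 mm, lying on the bench behind the chute

How it is judged:
By the outcome, as a careful person would: the job done as asked, in the order asked, and still so for the second after the job is handed in, with the robot touching nothing.
It also fails if it takes over 43 s, if anything falls off the work surface, if the arm or the gripper's body presses on something with over 40 N, if the wrist force passes 120 N, or if a joint passes its speed limit or range.

## Robot

A 7-joint arm with a two-finger parallel gripper is mounted at the origin on the work surface; the furniture and walls round the work are solid. World frame = base frame: x ahead of the robot, y to its left, z up, the work surface at z = 0. Lengths are in m, angles in rad, forces in N, time in s.
With the tool pointing down it reaches from about 0.425 to 0.875 m from the base axis. Payload 4.7 kg.
Tool frame: the origin (TCP) lies on the centre line of the jaws, within the pads' length; the fingertips stand 14 mm ahead of it and the grasp point (between the pads) lies 5 mm behind it; z points along the fingers, y is the direction in which the jaws open and shut (so a half turn about z gives the same grasp; the last joint's range is limited). The gripper opens to 87 mm and grips with 3 to 60 N. Pads are 19 mm wide; open, the fingers measure 117 mm over their backs; the gripper's body (75 mm by 190 mm) begins 51 mm behind the grasp point.
Start: joints at [-1.26, 0.321, -0.07, 1.45, 0.023, 1.371, -0.057], TCP at [0.19, 0.622, 0.237] pointing down, gripper open.
Joint ranges: [-2.86, 2.86], [-0.3, 2.09], [-1.38, 1.24], [0.06, 2.45], [-1.56, 4.7], [0.09, 2.05], [-2.69, 2.69]. Speed limits (rad/s): [2.57, 2.57, 3.14, 3.14, 3.14, 3.14, 3.14].

## Interface

Orientations are given as a rotation vector (axis times angle).
In Python, from bench import ctrl, optics, models gives the robot as it stands. The module is installed in compiled form; this text tells all that it offers.
- The arm moves only by the tool arm_command, never from a script. Its argument "motion" is a list of rows, each a list of 3 entries, a list of its own where there are three numbers: the shift along the tool's x, y, z in mm, then the turn, a rotation vector about the tool's x, y, z in degrees, then the closure, from 0 (fully open) to 1 (shut). In form: [[[x, y, z], [ax, ay, az], claw], ...]. A call has 1 to 8 rows; each row shifts and turns the commanded pose from where the row before left it, along the tool's axes as they then stand; what a row does not reach is not made up. A row lasts 1/12 s, in which the tool goes at most 41.7 mm and 7.16 degrees, less where a joint would pass 70% of its speed; a pose out of reach is approached as far as the arm can. A call with a gripper value outside its range is refused whole. The fingers move at their own pace and stop on an object; "force" is the grip in N (left out, the last holds). Time passes only in rows, so rows that do not move let the fingers close. It gives the time, the measured TCP pose, the force and the opening at its end, in the units of the state.
- ctrl.get_state(): the state, without advancing time (a new reading comes with each control period).
- optics.get_image(name): name is "side" or "top"; returns (picture, depth): 400x640x3 uint8, blue, green, red; 400x640 float32, m along the optical axis (not along the pixel's ray), 0 where there is no reading.
- optics.camera_model(name): a dict with "fovy" (degrees; the focal length in pixels is half the picture's height over the tangent of half this angle, whatever the lens; pixels are square), "cx", "cy" (the principal point, pixels), "rvec" (rotation vector, rad) and "tvec" (3), from world to camera coordinates, as OpenCV has them. Camera axes: x right, y down, z forward; pixel columns grow to the right and rows downward; lengths in m; the calibration is good to about 2 mm. A picture is of the moment at which its call begins. camera_model takes no time and is no camera call.
- ctrl.close_job(): hands the job in, once; it reports no verdict.
Trained networks look in the newest picture that a camera, given by its name, has taken for a name from the list of things; names that differ only in an ending like _2 or _b are one class to them, and where a whole thing is asked for, a point or a joint stands for the part that bears it (a point fixed in the world has none). Each returns a list of dicts, best first, with "conf" (0 to 1); they miss things now and then, are a little off and sometimes report something else, mostly with a low value. They report only what shows in the picture. A call takes as long as a camera call.
- models.search_frame(camera, target): "location" ([x, y, z] in m, in the coordinates of the camera as it stood for that picture, good to about 4 mm: the middle of the surface that is visible of it).
- models.silhouettes(camera, target): "pixels" (400x640 bool, what is visible of it).
The state is a dict: "time": time; "joint_positions": joint angles; "qd": joint speeds; "joint_torque": joint torques, N m; "position": TCP position; "tool_rot": TCP orientation; "ft_force": force on the tool from outside, world axes, zero at the start; "torque": the same for the moment, N m; "grip_width": opening from 0.0 (shut) to 1.0 (fully open).
Only numpy, scipy, OpenCV 4.12 (cv2) and the standard library are available. Lean on these libraries where they do the work, as an engineer would, in place of code of your own. Each camera call takes 0.05 s, during which the arm holds its last target.

## Working session

There is one attempt and no reset: what is moved stays moved. The work goes in short steps, Python scripts to look and compute and a tool call to move; the robot and the scene stay as the last step left them, time stands still between calls to the robot, and variables do not carry over. Pictures are saved under pics/ and viewed, and the job is handed in when it is done.

Besides the shell and the picture viewer there is one more tool, called after "Emit:" by a JSON object that holds its "api" and its "payload", one argument or row to a line. arm_command: Moves the arm, as the interface text tells. Its arguments: {"type":"object","properties":{"motion":{"type":"array","items":{"type":"array"}},"force":{"type":"number"}},"required":["motion"]}

```bash
mkdir -p pics; cat > h.py <<'E'
import numpy as np, cv2
from bench import ctrl, optics, models
from scipy.spatial.transform import Rotation as R
def cam(n):
    m=optics.camera_model(n); f=200/np.tan(np.radians(m['fovy'])/2)
    return m,f,R.from_rotvec(np.array(m['rvec']).ravel()).as_matrix(),np.array(m['tvec']).ravel()
def c2w(n,p):
    m,f,r,t=cam(n); return r.T@(np.array(p)-t)
def px2w(n,u,v,d):
    m,f,r,t=cam(n); return r.T@(np.array([(u-m['cx'])/f*d,(v-m['cy'])/f*d,d])-t)
def w2px(n,p):
    m,f,r,t=cam(n); c=r@np.array(p)+t; return [c[0]/c[2]*f+m['cx'],c[1]/c[2]*f+m['cy']]
def st():
    s=ctrl.get_state()
    print('t',round(s['time'],2),'p',np.round(s['position'],4),'rot',np.round(s['tool_rot'],3),'F',np.round(s['ft_force'],1),'g',round(s['grip_width'],2),'q',np.round(s['joint_positions'],2)); return s
E
python3 - <<'E'
from h import *
st()
for n in ('side','top'):
    im,d=optics.get_image(n); cv2.imwrite(f'pics/{n}0.png',im); np.save(f'{n}0.npy',d)
    m,f,r,t=cam(n); print(n,m,'pos',-r.T@t)
    for k in ['chute','gate','tray','bar_top','tray_rear','dock_stop','gate_line','spool_0','spare_spool']:
        try:
            for o in models.search_frame(n,k)[:4]: print(n,k,round(o['conf'],2),np.round(c2w(n,o['location']),4))
        except Exception as e: print(k,e)
print(ctrl.get_state()['time'])
E
```

```text
t 0.0 p [0.19   0.6211 0.2355] rot [-4.640e-01 -3.107e+00  3.000e-03] F [-0.8  0.   0.4] g 1.0 q [-1.26  0.32 -0.07  1.45  0.02  1.37 -0.06]
side {'fovy': 42.919428694494606, 'cx': 319.521984601633, 'cy': 198.91542804439177, 'rvec': array([ 1.93143858, -0.08446821,  0.02779851]), 'tvec': array([-0.63246465,  0.11518962,  1.12725374])} pos [ 0.56793771 -1.05717278  0.49377489]
side chute 0.63 [ 0.5914 -0.0397  0.0789]
side chute 0.61 [0.5525 0.0507 0.1243]
side gate 0.68 [0.5153 0.0378 0.0847]
side tray 0.94 [0.5527 0.0399 0.0867]
side bar_top 0.77 [0.5196 0.0364 0.0889]
side tray_rear 0.76 [0.554  0.047  0.0953]
side dock_stop 0.61 [ 0.5919 -0.0378  0.0785]
side dock_stop 0.44 [0.5547 0.0418 0.0883]
side gate_line 0.62 [ 0.5911 -0.0398  0.0802]
side spool_0 0.93 [0.5503 0.0506 0.1222]
side spool_0 0.72 [0.5202 0.1552 0.1277]
side spool_0 0.46 [0.5298 0.1051 0.1299]
side spare_spool 0.81 [0.6515 0.2059 0.0488]
top {'fovy': 57.761153314491644, 'cx': 321.7626338095754, 'cy': 196.37767104364806, 'rvec': array([ 2.17680209, -2.15048819,  0.14401455]), 'tvec': array([-0.01159225,  0.65708179,  0.86041605])} pos [0.54764995 0.00570057 0.93394523]
top chute 0.64 [0.566  0.0249 0.0803]
top gate 0.69 [0.5075 0.0945 0.1046]
top tray 0.59 [0.5482 0.0989 0.0975]
top tray 0.27 [ 0.7538 -0.1468  0.0147]
top bar_top 0.92 [0.5023 0.0924 0.1065]
top tray_rear 0.56 [0.5433 0.0991 0.0935]
top dock_stop 0.55 [0.566  0.0239 0.08  ]
top gate_line 0.98 [0.5661 0.0233 0.0735]
top gate_line 0.6 [0.5392 0.108  0.1323]
top spool_0 0.88 [0.5398 0.1071 0.132 ]
top spool_0 0.62 [0.5502 0.0646 0.1282]
top spare_spool 0.83 [0.6416 0.2134 0.0562]
1.0
```

View pics/top0.png

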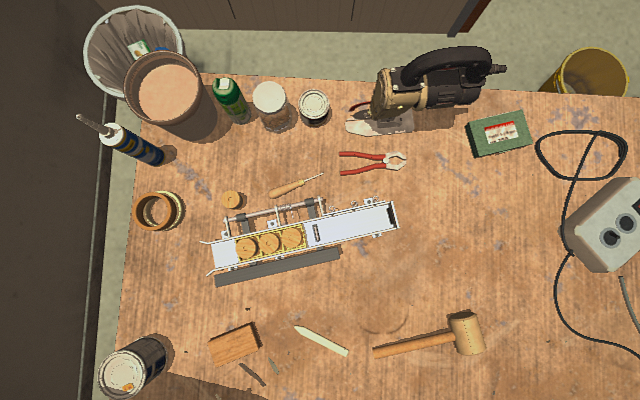

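View pics/side0.png

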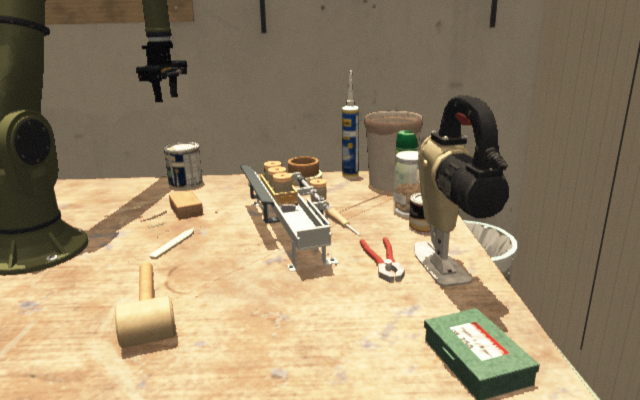

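```bash
python3 - <<'E'
import cv2
im=cv2.imread('pics/top0.png'); cv2.imwrite('pics/top0z.png',cv2.resize(im[185:300,195:410],None,fx=3.7,fy=3.7,interpolation=cv2.INTER_CUBIC))
im=cv2.imread('pics/side0.png'); cv2.imwrite('pics/side0z.png',cv2.resize(im[150:280,225:375],None,fx=4.5,fy=4.5,interpolation=cv2.INTER_CUBIC))
E
```

```text
(no output)
```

View pics/top0z.png

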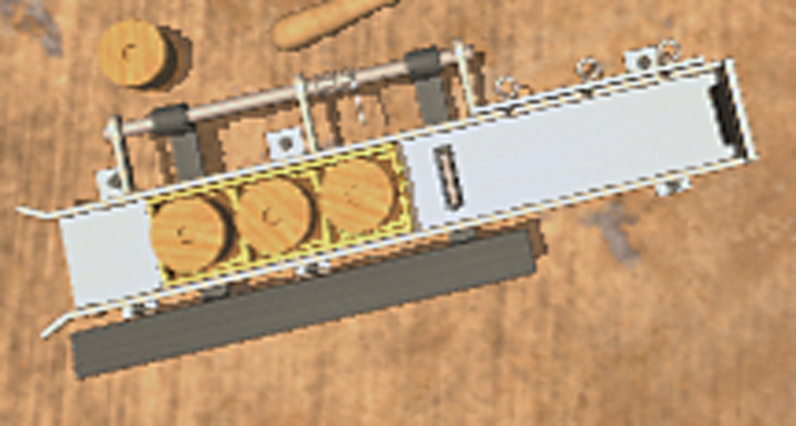

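View pics/side0z.png

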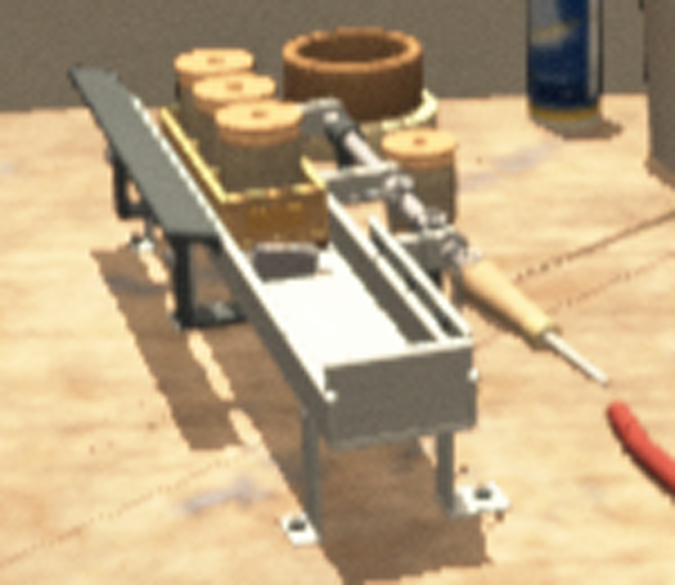

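```bash
cat >> h.py <<'E'
def ch2w(P,p):
    x,y,a=P; c,s=np.cos(a),np.sin(a); return np.array([x+c*p[0]-s*p[1],y+s*p[0]+c*p[1],p[2]])
E
python3 - <<'E'
from h import *
from scipy.optimize import least_squares
Z=lambda u,v:(195+(u+.5)/3.7-.5,185+(v+.5)/3.7-.5)
obs=[((72,338),(-.041,.245,.108)),((80,377),(-.069,.245,.108)),((527,231),(-.041,-.04,.108)),((535,270),(-.069,-.04,.108)),
((60,222),(.030,.25,.062)),((78,308),(-.030,.25,.062)),((450,178),(0,0,.0787))]
obs=[(Z(*a),b) for a,b in obs]
f=lambda P:np.concatenate([np.array(w2px('top',ch2w(P,b)))-a for a,b in obs])
r=least_squares(f,[.566,.02,.2]); print(r.x,np.round(r.fun.reshape(-1,2),2)); P=r.x; np.save('P.npy',P)
print('deg',np.degrees(P[2]))
# depth-based bar check, tray
d=np.load('top0.npy')
for n,p in [('barmid',(-.055,.1,.108)),('floor',(0,-.08,.062)),('spool',(0,.1,.13))]:
    u,v=w2px('top',ch2w(P,p)); print(n,u,v,px2w('top',u,v,d[int(round(v)),int(round(u))]))
# tray rear/nose/ corners zoom
def pxz(u,v,z):
    u,v=Z(u,v); a=px2w('top',u,v,1.);m,ff,rr,t=cam('top');c=-rr.T@t; w=c+(a-c)*(z-c[2])/(a[2]-c[2]); dx=w[:2]-P[:2];co,s=np.cos(P[2]),np.sin(P[2]);return np.round([co*dx[0]+s*dx[1],-s*dx[0]+co*dx[1]],4)
for q in [(150,202),(163,283),(400,145),(412,232)]: print('tray',pxz(*q,.097))
for q in [(187,234),(273,216),(357,193)]: print('spool',pxz(*q,.130))
for q in [(710,85),(728,152)]: print('stop',pxz(*q,.085))
# side check
im=cv2.imread('pics/side0.png'); 
for p in [(-.041,.245,.108),(-.069,.245,.108),(-.041,-.04,.108),(-.069,-.04,.108),(.03,-.176,.087),(-.03,-.176,.087),(-.017,0,.082),(.017,0,.075)]:
    u,v=w2px('side',ch2w(P,p)); print(p,np.round([(u-225)*4.5,(v-150)*4.5]))
E
```

```text
[0.56673078 0.00864167 0.23704997] [[-0.98 -1.02]
 [-0.76  0.97]
 [ 0.49 -1.  ]
 [ 1.18  0.7 ]
 [ 0.07 -0.67]
 [-0.01  1.11]
 [ 0.04 -0.19]]
deg 13.581962692583911
barmid 278.15783015767727 266.34506628398736 [0.48988551 0.09277803 0.10943117]
floor 348.80697278437475 225.2336693437215 [ 0.5854748  -0.06903642  0.06298716]
spool 271.82775346586124 242.2525980922166 [0.54324313 0.10593716 0.12926148]
tray [0.0262 0.1842]
tray [-0.024   0.1861]
tray [0.0261 0.026 ]
tray [-0.0279  0.0305]
spool [0.0011 0.1593]
spool [1.000e-04 1.076e-01]
spool [0.0022 0.0562]
stop [ 0.0199 -0.1742]
stop [-0.0239 -0.1749]
(-0.041, 0.245, 0.108) [111.  65.]
(-0.069, 0.245, 0.108) [63. 70.]
(-0.041, -0.04, 0.108) [220. 228.]
(-0.069, -0.04, 0.108) [162. 236.]
(0.03, -0.176, 0.087) [454. 358.]
(-0.03, -0.176, 0.087) [320. 378.]
(-0.017, 0, 0.082) [252. 244.]
(0.017, 0, 0.075) [319. 248.]
```

Emit:
{"api": "arm_command", "payload": {
  "motion": [
    [[0,0,0],[0,0,7],0.49],
    [[0,0,0],[0,0,7],0.49],
    [[0,0,0],[0,0,7],0.49],
    [[0,0,0],[0,0,7],0.49],
    [[0,0,0],[0,0,7],0.49],
    [[0,0,0],[0,0,7],0.49],
    [[0,0,0],[0,0,7],0.49],
    [[0,0,0],[0,0,7],0.49]
  ],
  "force": 30
}}

```text
time: 1.67
position: [0.1901, 0.6216, 0.2366]
tool_rot: [-1.876, -2.52, -0.0]
ft_force: [0.5, -0.4, 0.1]
grip_width: 0.536
```

```bash
cat >> h.py <<'E'
def plan(tx,ty,tz):
    "target TCP in chute coords (m): give tool-axes shift mm and turn deg"
    P=np.load('P.npy'); s=st(); Rt=R.from_rotvec(s['tool_rot']); w=ch2w(P,(tx,ty,tz))
    c,sn=np.cos(P[2]),np.sin(P[2]); Rg=R.from_matrix(np.array([[-sn,c,0],[c,sn,0],[0,0,-1]]).T)
    print('turn deg (tool)',np.round(np.degrees((Rt.inv()*Rg).as_rotvec()),2))
    print('shift now-tool mm',np.round(1000*Rt.inv().apply(w-s['position']),1),'shift goal-tool mm',np.round(1000*Rg.inv().apply(w-s['position']),1))
    dx=s['position'][:2]-P[:2]; print('TCP chute',np.round([c*dx[0]+sn*dx[1],-sn*dx[0]+c*dx[1]],4),'tip z',round(s['position'][2]-.014,4))
    print('F chute',np.round(Rg.inv().apply(s['ft_force']),1))
E
python3 -c "
from h import *
plan(-.0295,.212,.16)"
```

```text
t 1.67 p [0.1901 0.6216 0.2366] rot [-1.876 -2.52  -0.   ] F [ 0.5 -0.4  0.1] g 0.54 q [-1.36  0.32  0.06  1.45 -0.02  1.37 -1.01]
turn deg (tool) [ 0.   -0.01  3.07]
shift now-tool mm [-481.9  167.1   76.6] shift goal-tool mm [-472.3  192.7   76.6]
TCP chute [-0.2222  0.6843] tip z 0.2226
F chute [-0.5  0.4 -0.1]
```

Emit:
{"api": "arm_command", "payload": {
  "motion": [
    [[0,0,0],[0,0,3.1],0.49],
    [[-33,13.5,0],[0,0,0],0.49],
    [[-33,13.5,0],[0,0,0],0.49],
    [[-33,13.5,0],[0,0,0],0.49],
    [[-33,13.5,0],[0,0,0],0.49],
    [[-33,13.5,0],[0,0,0],0.49],
    [[-33,13.5,0],[0,0,0],0.49],
    [[-33,13.5,0],[0,0,0],0.49]
  ]
}}

```text
time: 2.33
position: [0.3382, 0.4185, 0.2368]
tool_rot: [-1.936, -2.474, -0.001]
ft_force: [0.0, -0.8, -0.2]
grip_width: 0.509
```

Emit:
{"api": "arm_command", "payload": {
  "motion": [
    [[-33,13.5,0],[0,0,0],0.49],
    [[-33,13.5,0],[0,0,0],0.49],
    [[-33,13.5,0],[0,0,0],0.49],
    [[-33,13.5,0],[0,0,0],0.49],
    [[-33,13.5,0],[0,0,0],0.49],
    [[-25,12,0],[0,0,0],0.49],
    [[-20,10,0],[0,0,0],0.49],
    [[0,0,0],[0,0,0],0.49]
  ]
}}

```text
time: 3.0
position: [0.4781, 0.2322, 0.237]
tool_rot: [1.945, 2.463, 0.0]
ft_force: [-0.1, 1.0, 0.7]
grip_width: 0.509
```

```bash
python3 -c "
from h import *
plan(-.0295,.212,.14)
for n in ('top','side'):
    im,d=optics.get_image(n); cv2.imwrite(f'pics/{n}1.png',im)
    c=im[170:310,170:410] if n=='top' else im[90:280,215:395]
    cv2.imwrite(f'pics/{n}1z.png',cv2.resize(c,None,fx=3.1,fy=3.1,interpolation=cv2.INTER_CUBIC))
"
```

```text
t 3.0 p [0.4781 0.2322 0.237 ] rot [1.945 2.463 0.   ] F [-0.1  1.   0.7] g 0.51 q [-0.89  0.06  0.41  1.76 -0.02  1.32 -0.25]
turn deg (tool) [ 0.11  0.13 -0.17]
shift now-tool mm [-25.9   4.   97.1] shift goal-tool mm [-26.1   4.2  97. ]
TCP chute [-0.0337  0.2381] tip z 0.223
F chute [ 1.   0.1 -0.7]
```

View pics/top1z.png

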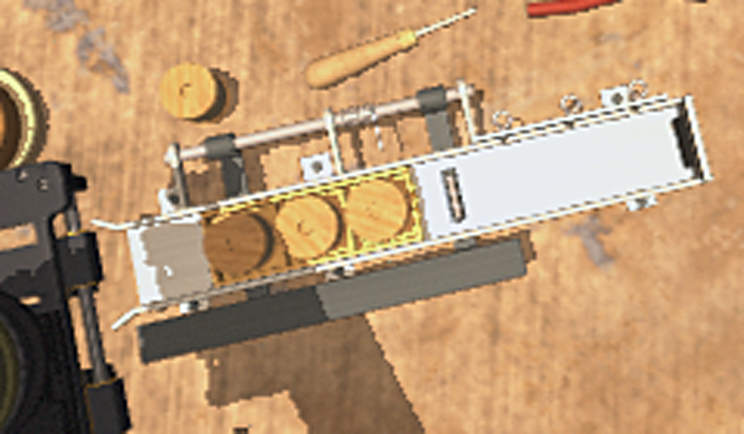

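View pics/side1z.png

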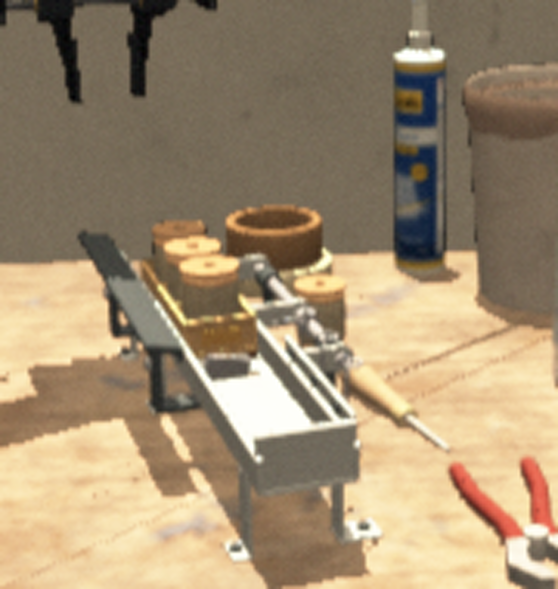

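```bash
python3 -c "
from h import *
P=np.load('P.npy')
im=cv2.imread('pics/side1.png')
for x in (-.0295,-.022,0,.022,.0295):
    u,v=w2px('side',ch2w(P,(-.0337+x,.2381,.223))); print(x,round(u,1),round(v,1))
cv2.imwrite('pics/tipz.png',cv2.resize(im[70:140,205:300],None,fx=8,fy=8,interpolation=cv2.INTER_CUBIC))
"
```

```text
-0.0295 238.2 122.5
-0.022 241.1 122.2
0 249.8 121.5
0.022 258.3 120.8
0.0295 261.2 120.5
```

View pics/tipz.png

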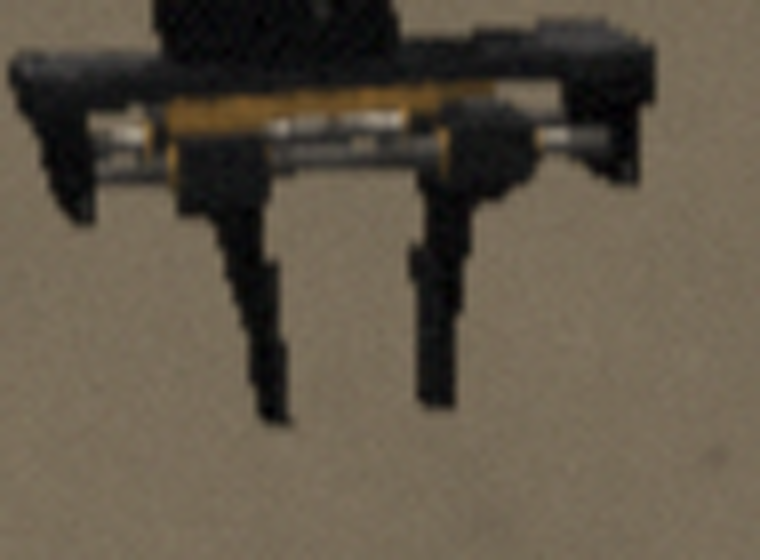

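Emit:
{"api": "arm_command", "payload": {
  "motion": [
    [[-20,3,10],[0,0,-0.2],0.43],
    [[-13,0,30],[0,0,0],0.43],
    [[0,0,30],[0,0,0],0.43],
    [[0,0,25],[0,0,0],0.43],
    [[0,0,8],[0,0,0],0.43],
    [[0,0,0],[0,0,0],0.43]
  ]
}}

```text
time: 3.6
position: [0.4832, 0.2071, 0.1314]
tool_rot: [-1.928, -2.478, 0.007]
ft_force: [-0.5, 0.9, -0.8]
grip_width: 0.566
```

```bash
python3 -c "
from h import *
plan(-.0305,.205,.09)
for n in ('top','side'):
    im,d=optics.get_image(n); cv2.imwrite(f'pics/{n}2.png',im)
    c=im[170:310,170:410] if n=='top' else im[120:280,215:365]
    cv2.imwrite(f'pics/{n}2z.png',cv2.resize(c,None,fx=3.3,fy=3.3,interpolation=cv2.INTER_CUBIC))
"
```

```text
t 3.6 p [0.4832 0.2071 0.1314] rot [-1.928 -2.478  0.007] F [-0.5  0.9 -0.8] g 0.57 q [-0.85  0.14  0.43  1.9  -0.07  1.12 -0.15]
turn deg (tool) [-0.27  0.06  0.65]
shift now-tool mm [-7.5  4.2 41.4] shift goal-tool mm [-7.5  4.1 41.4]
TCP chute [-0.0346  0.2125] tip z 0.1174
F chute [ 1.  -0.3  0.8]
```

View pics/top2z.png

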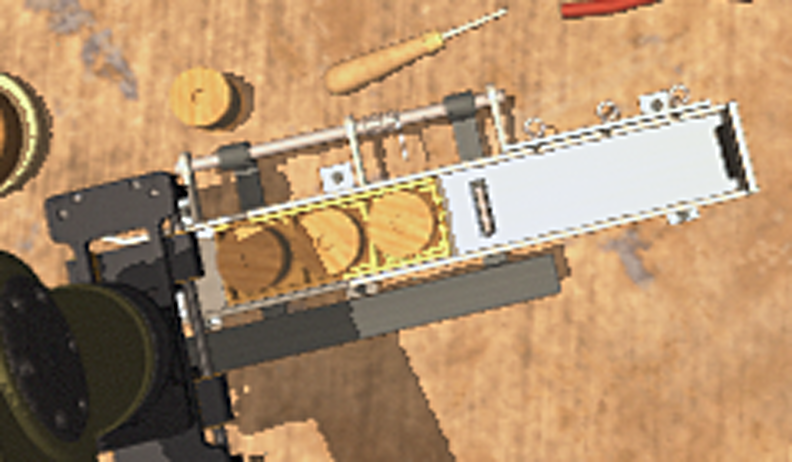

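View pics/side2z.png

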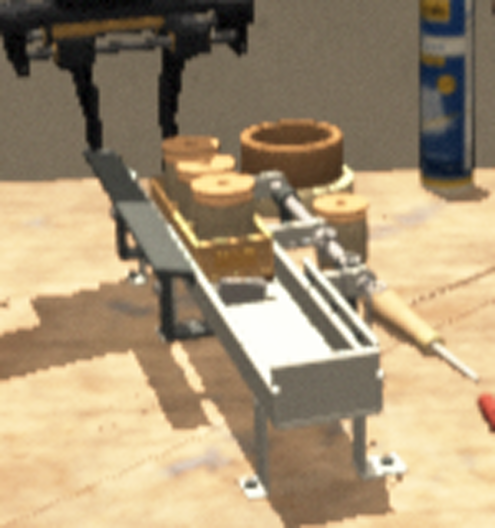

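Emit:
{"api": "arm_command", "payload": {
  "motion": [
    [[-4,2,5],[0,0,0.4],0.43],
    [[-3,2,7],[0,0,0.2],0.43],
    [[0,0,8],[0,0,0],0.43],
    [[0,0,8],[0,0,0],0.43],
    [[0,0,8],[0,0,0],0.43],
    [[0,0,6],[0,0,0],0.43],
    [[0,0,0],[0,0,0],0.43],
    [[0,0,0],[0,0,0],0.43]
  ]
}}

```text
time: 4.37
position: [0.4903, 0.2001, 0.091]
tool_rot: [-1.945, -2.466, 0.003]
ft_force: [-3.0, -2.2, 5.2]
grip_width: 0.572
```

```bash
cat > look.py <<'E'
import sys
from h import *
k=sys.argv[1]; plan(-.0305,float(sys.argv[2]),.089)
for n in ('top','side'):
    im,d=optics.get_image(n); cv2.imwrite(f'pics/{n}{k}.png',im)
    c=im[170:310,170:410] if n=='top' else im[120:280,215:365]
    cv2.imwrite(f'pics/{n}{k}z.png',cv2.resize(c,None,fx=3.3,fy=3.3,interpolation=cv2.INTER_CUBIC))
E
python3 look.py 3 .205
```

```text
t 4.37 p [0.4903 0.2001 0.091 ] rot [-1.945 -2.466  0.003] F [-3.  -2.2  5.2] g 0.57 q [-0.83  0.2   0.43  1.93 -0.1   1.03 -0.12]
turn deg (tool) [-0.13  0.04 -0.09]
shift now-tool mm [ 1.  -1.2  2. ] shift goal-tool mm [ 1.  -1.2  2. ]
TCP chute [-0.0293  0.204 ] tip z 0.077
F chute [-1.5 -3.5 -5.2]
```

View pics/top3z.png

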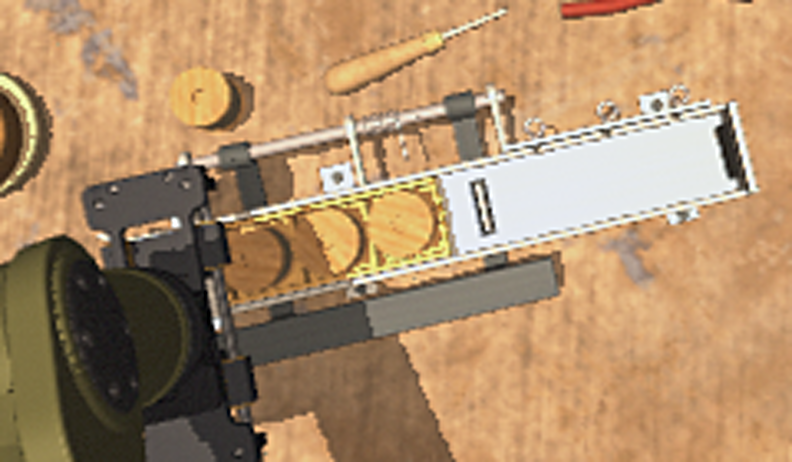

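View pics/side3z.png

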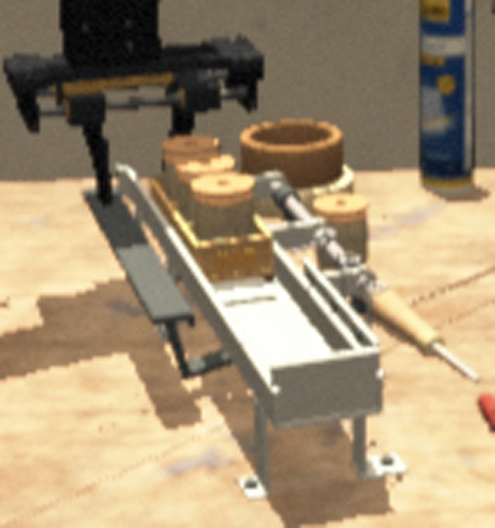

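Emit:
{"api": "arm_command", "payload": {
  "motion": [
    [[-1,-0.5,1],[0,0,0],0.43],
    [[-2,-0.5,1],[0,0,0],0.43],
    [[-3,0,0],[0,0,0],0.43],
    [[-3,0,0],[0,0,0],0.43],
    [[-4,0,0],[0,0,0],0.43],
    [[-5,0,0],[0,0,0],0.43],
    [[-5,0,0],[0,0,0],0.43],
    [[-5,0,0],[0,0,0],0.43]
  ]
}}

```text
time: 5.13
position: [0.4975, 0.1753, 0.0905]
tool_rot: [-1.943, -2.468, -0.007]
ft_force: [-0.6, 7.1, 5.9]
grip_width: 0.568
```

```bash
python3 look.py 4 -.0085
```

```text
t 5.13 p [0.4975 0.1753 0.0905] rot [-1.943 -2.468 -0.007] F [-0.6  7.1  5.9] g 0.57 q [-0.8   0.19  0.45  1.94 -0.1   1.03 -0.07]
turn deg (tool) [ 0.19 -0.18 -0.01]
shift now-tool mm [-186.7   -2.3    1. ] shift goal-tool mm [-186.7   -2.4    1.5]
TCP chute [-0.0281  0.1782] tip z 0.0765
F chute [ 7.1  1.1 -5.9]
```

View pics/side4z.png

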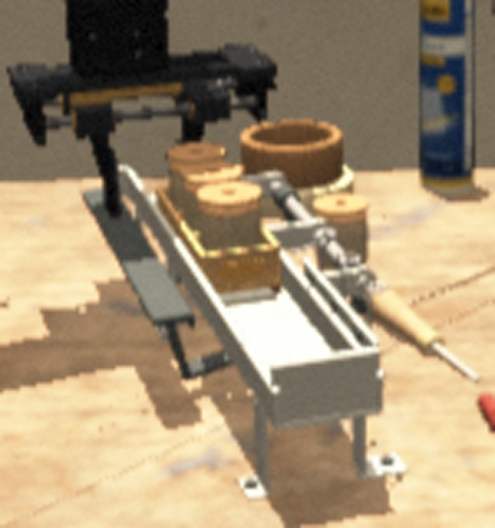

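View pics/top4z.png

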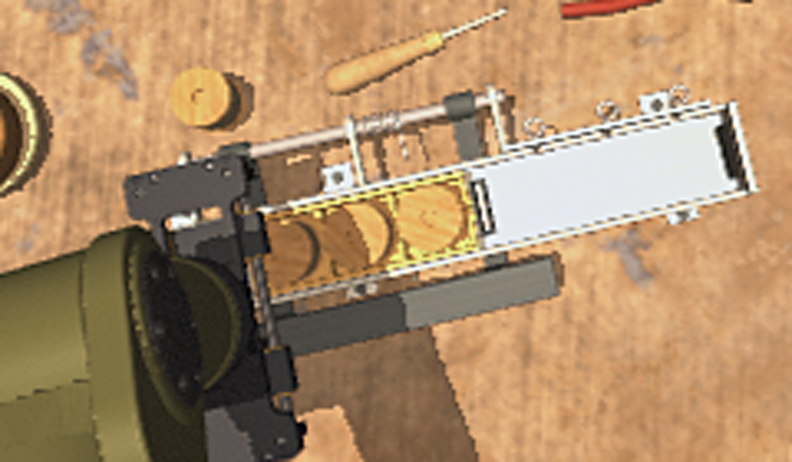

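Emit:
{"api": "arm_command", "payload": {
  "motion": [
    [[-5,0,0.5],[0,0,0],0.43],
    [[-6,0,0.5],[0,0,0],0.43],
    [[-6,0,0],[0,0,0],0.43],
    [[-6,0,0],[0,0,0],0.43],
    [[-6,0,0],[0,0,0],0.43],
    [[-6,0,0],[0,0,0],0.43],
    [[-6,0,0],[0,0,0],0.43],
    [[-6,0,0],[0,0,0],0.43]
  ]
}}

```text
time: 5.9
position: [0.509, 0.1312, 0.0904]
tool_rot: [-1.941, -2.469, -0.011]
ft_force: [-2.7, 9.7, 9.8]
grip_width: 0.573
```

```bash
python3 look.py 5 -.0085
```

```text
t 5.9 p [0.509  0.1312 0.0904] rot [-1.941 -2.469 -0.011] F [-2.7  9.7  9.8] g 0.57 q [-0.74  0.19  0.48  1.95 -0.11  1.02  0.03]
turn deg (tool) [ 0.28 -0.26  0.06]
shift now-tool mm [-141.2   -3.4    0.7] shift goal-tool mm [-141.2   -3.2    1.4]
TCP chute [-0.0273  0.1327] tip z 0.0764
F chute [10.  -0.4 -9.8]
```

View pics/side5z.png

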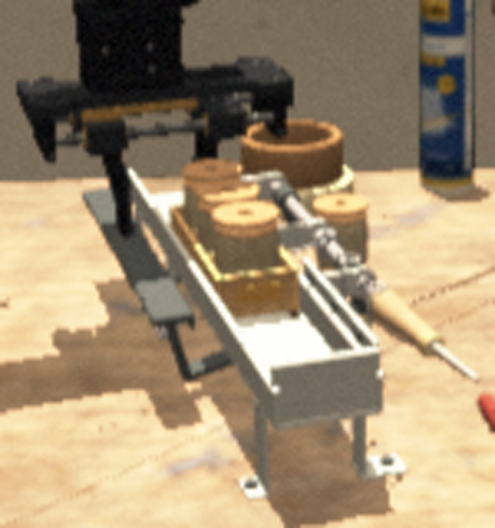

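Emit:
{"api": "arm_command", "payload": {
  "motion": [
    [[-6,-0.5,0],[0,0,0],0.43],
    [[-7,-0.5,0],[0,0,0],0.43],
    [[-7,-0.5,0],[0,0,0],0.43],
    [[-7,0,0],[0,0,0],0.43],
    [[-7,0,0],[0,0,0],0.43],
    [[-7,0,0],[0,0,0],0.43],
    [[-7,0,0],[0,0,0],0.43],
    [[-7,0,0],[0,0,0],0.43]
  ]
}}

```text
time: 6.67
position: [0.5204, 0.0773, 0.0903]
tool_rot: [-1.941, -2.469, -0.01]
ft_force: [-2.6, 9.7, 10.5]
grip_width: 0.571
```

```bash
python3 look.py 6 -.0085
```

```text
t 6.67 p [0.5204 0.0773 0.0903] rot [-1.941 -2.469 -0.01 ] F [-2.6  9.7 10.5] g 0.57 q [-0.67  0.19  0.52  1.95 -0.12  1.03  0.14]
turn deg (tool) [ 0.25 -0.25  0.07]
shift now-tool mm [-86.1  -1.7   0.9] shift goal-tool mm [-86.1  -1.6   1.3]
TCP chute [-0.0289  0.0776] tip z 0.0763
F chute [ 10.   -0.2 -10.5]
```

View pics/side6z.png

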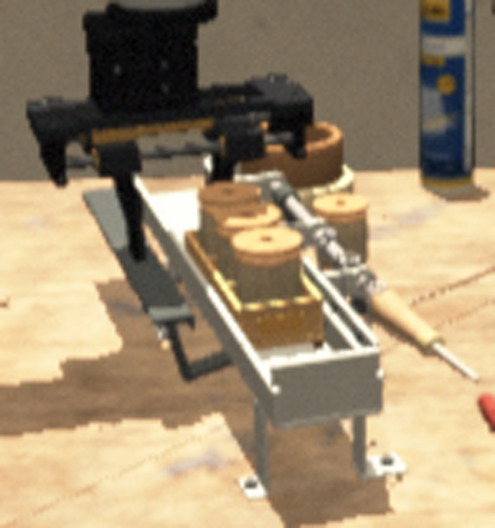

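Emit:
{"api": "arm_command", "payload": {
  "motion": [
    [[-7,-0.3,0],[0,0,0],0.43],
    [[-7,-0.3,0],[0,0,0],0.43],
    [[-7,0,0],[0,0,0],0.43],
    [[-7,0,0],[0,0,0],0.43],
    [[-7,0,0],[0,0,0],0.43],
    [[-7,0,0],[0,0,0],0.43],
    [[-7,0,0],[0,0,0],0.43],
    [[-5,0,0],[0,0,0],0.43]
  ]
}}

```text
time: 7.43
position: [0.5327, 0.0242, 0.0901]
tool_rot: [-1.942, -2.469, -0.009]
ft_force: [-1.6, 9.5, 8.5]
grip_width: 0.568
```

```bash
python3 look.py 7 -.0085
```

```text
t 7.43 p [0.5327 0.0242 0.0901] rot [-1.942 -2.469 -0.009] F [-1.6  9.5  8.5] g 0.57 q [-0.59  0.21  0.55  1.93 -0.13  1.03  0.26]
turn deg (tool) [ 0.26 -0.22  0.04]
shift now-tool mm [-31.6  -1.1   0.9] shift goal-tool mm [-31.6  -1.1   1.1]
TCP chute [-0.0294  0.0231] tip z 0.0761
F chute [ 9.6  0.7 -8.5]
```

View pics/side7z.png

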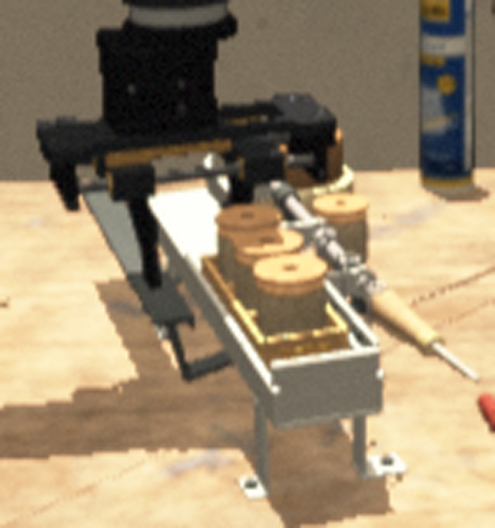

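View pics/top7z.png

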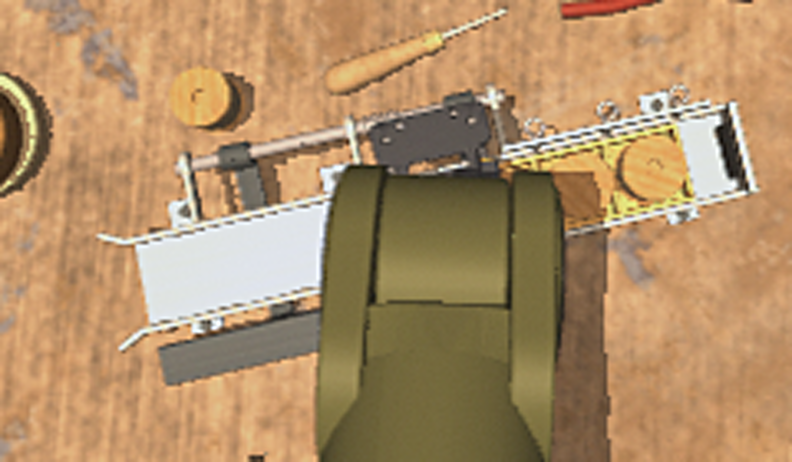

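Emit:
{"api": "arm_command", "payload": {
  "motion": [
    [[-5,0,0],[0,0,0],0.43],
    [[-5,0,0],[0,0,0],0.43],
    [[-4,0,0],[0,0,0],0.43],
    [[-4,0,0],[0,0,0],0.43],
    [[-3,0,0],[0,0,0],0.43],
    [[-2,0,0],[0,0,0],0.43],
    [[-2,0,0],[0,0,0],0.43]
  ]
}}

```text
time: 8.12
position: [0.5384, 0.0005, 0.09]
tool_rot: [-1.941, -2.469, -0.009]
ft_force: [-1.6, 10.0, 10.0]
grip_width: 0.568
```

```bash
python3 -c "
from h import *
plan(-.0305,-.0085,.089)"
```

```text
t 8.12 p [5.384e-01 5.000e-04 9.000e-02] rot [-1.941 -2.469 -0.009] F [-1.6 10.  10. ] g 0.57 q [-0.55  0.23  0.57  1.92 -0.15  1.03  0.31]
turn deg (tool) [ 0.23 -0.24  0.08]
shift now-tool mm [-7.3 -1.   1. ] shift goal-tool mm [-7.3 -1.   1. ]
TCP chute [-0.0295 -0.0012] tip z 0.076
F chute [ 10.1   0.8 -10. ]
```

Emit:
{"api": "arm_command", "payload": {
  "motion": [
    [[-2,0,0],[0,0,0],0.43],
    [[-2,0,0],[0,0,0],0.43],
    [[-1,0,0],[0,0,0],0.43],
    [[-1,0,0],[0,0,0],0.43]
  ]
}}

```text
time: 8.45
position: [0.5396, -0.0048, 0.09]
tool_rot: [-1.94, -2.469, -0.01]
ft_force: [-3.6, 12.8, 9.6]
grip_width: 0.571
```

Emit:
{"api": "arm_command", "payload": {
  "motion": [
    [[-1,0,0],[0,0,0],0.43],
    [[-1,0,0],[0,0,0],0.43]
  ]
}}

```text
time: 8.62
position: [0.5396, -0.0049, 0.09]
tool_rot: [-1.937, -2.468, -0.011]
ft_force: [-4.3, 15.6, 12.5]
grip_width: 0.572
```

```bash
python3 look.py 8 -.0085
```

```text
t 8.62 p [ 0.5396 -0.0049  0.09  ] rot [-1.937 -2.468 -0.011] F [-4.3 15.6 12.5] g 0.57 q [-0.54  0.23  0.57  1.91 -0.15  1.04  0.33]
turn deg (tool) [ 0.18 -0.42  0.17]
shift now-tool mm [-1.7 -1.   1. ] shift goal-tool mm [-1.7 -1.   1. ]
TCP chute [-0.0295 -0.0068] tip z 0.076
F chute [ 16.2  -0.5 -12.5]
```

View pics/top8z.png

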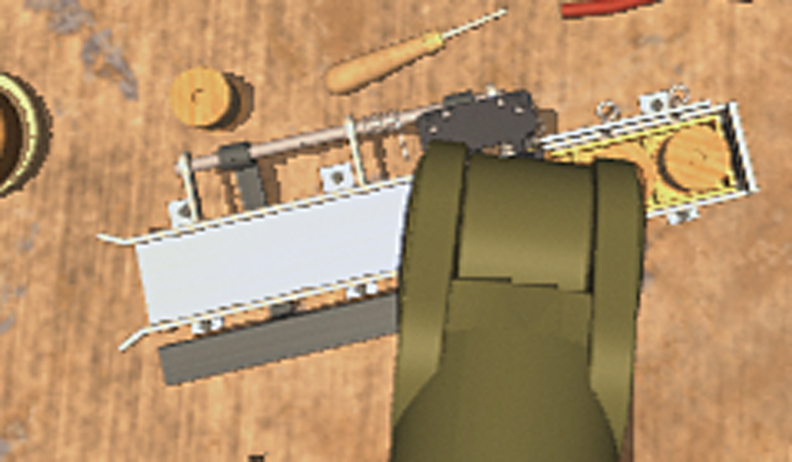

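View pics/side8z.png

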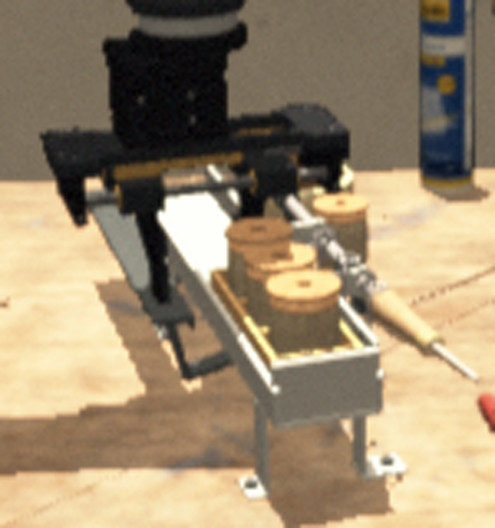

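Emit:
{"api": "arm_command", "payload": {
  "motion": [
    [[-2,0,0],[0,0,0],0.43],
    [[-1,0,0],[0,0,0],0.43],
    [[0,0,0],[0,0,0],0.43]
  ]
}}

```text
time: 8.97
position: [0.5397, -0.0051, 0.0901]
tool_rot: [-1.932, -2.468, -0.013]
ft_force: [-6.6, 18.6, 14.1]
grip_width: 0.567
```

```bash
python3 -c "
from h import *
plan(-.0305,-.0085,.089)"
```

```text
t 8.97 p [ 0.5397 -0.0051  0.0901] rot [-1.932 -2.468 -0.013] F [-6.6 18.6 14.1] g 0.57 q [-0.54  0.23  0.57  1.91 -0.16  1.04  0.34]
turn deg (tool) [ 0.13 -0.62  0.3 ]
shift now-tool mm [-1.5 -1.   1.1] shift goal-tool mm [-1.5 -1.   1.1]
TCP chute [-0.0295 -0.007 ] tip z 0.0761
F chute [ 19.6  -2.1 -14.1]
```

Emit:
{"api": "arm_command", "payload": {
  "motion": [
    [[2,0,0],[0,0,0],0.43],
    [[2,0,0],[0,0,0],0.43],
    [[2,0,0],[0,0,0],0.43],
    [[2,0,0],[0,0,0],0.43],
    [[2,0,0],[0,0,0],0.43],
    [[2,0,0],[0,0,0],0.43]
  ]
}}

```text
time: 9.47
position: [0.5392, -0.0043, 0.0899]
tool_rot: [1.94, 2.462, 0.002]
ft_force: [2.4, -3.0, 4.1]
grip_width: 0.57
```

```bash
python3 look.py 9 -.0085
```

```text
t 9.47 p [ 0.5392 -0.0043  0.0899] rot [1.940e+00 2.462e+00 2.000e-03] F [ 2.4 -3.   4.1] g 0.57 q [-0.55  0.23  0.57  1.92 -0.14  1.03  0.31]
turn deg (tool) [ 0.29  0.25 -0.06]
shift now-tool mm [-2.4 -0.7  0.9] shift goal-tool mm [-2.4 -0.7  0.9]
TCP chute [-0.0298 -0.0061] tip z 0.0759
F chute [-3.5  1.7 -4.1]
```

View pics/side9z.png

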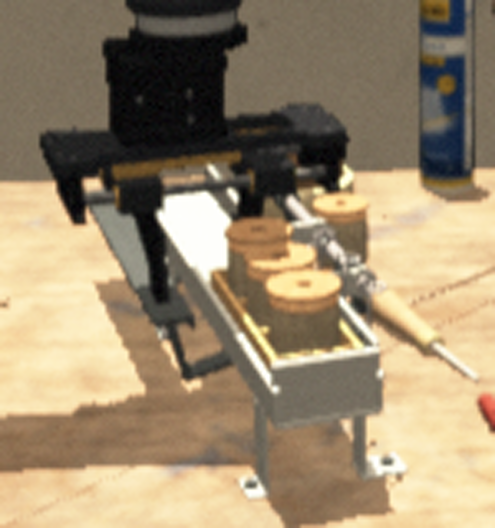

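Emit:
{"api": "arm_command", "payload": {
  "motion": [
    [[2,0,0],[0,0,0],0.43],
    [[2,0,0],[0,0,0],0.43],
    [[2,0,0],[0,0,0],0.43],
    [[0,0,0],[0,0,0],0.43]
  ]
}}

```text
time: 9.9
position: [0.5368, 0.0006, 0.0894]
tool_rot: [1.943, 2.462, -0.001]
ft_force: [1.4, -3.3, 5.3]
grip_width: 0.567
```

Emit:
{"api": "arm_command", "payload": {
  "motion": [
    [[0,0,-4],[0,0,0],0.43],
    [[0,0,-6],[0,0,0],0.43],
    [[0,0,-6],[0,0,0],0.43],
    [[0,0,-6],[0,0,0],0.43],
    [[0,0,-6],[0,0,0],0.43],
    [[0,0,-6],[0,0,0],0.43],
    [[0,0,-10],[0,0,0],0.43],
    [[0,0,-15],[0,0,0],0.43]
  ]
}}

```text
time: 10.57
position: [0.533, 0.0039, 0.1466]
tool_rot: [-1.942, -2.464, 0.005]
ft_force: [-0.0, -0.3, -0.5]
grip_width: 0.57
```

```bash
python3 look.py 10 .1
```

```text
t 10.57 p [0.533  0.0039 0.1466] rot [-1.942 -2.464  0.005] F [-0.  -0.3 -0.5] g 0.57 q [-0.58  0.15  0.57  1.87 -0.09  1.15  0.26]
turn deg (tool) [-0.29 -0.06 -0.06]
shift now-tool mm [96.6  3.6 57.7] shift goal-tool mm [96.7  3.4 57.6]
TCP chute [-0.0339  0.0033] tip z 0.1326
F chute [-0.3 -0.1  0.5]
```

View pics/side10z.png

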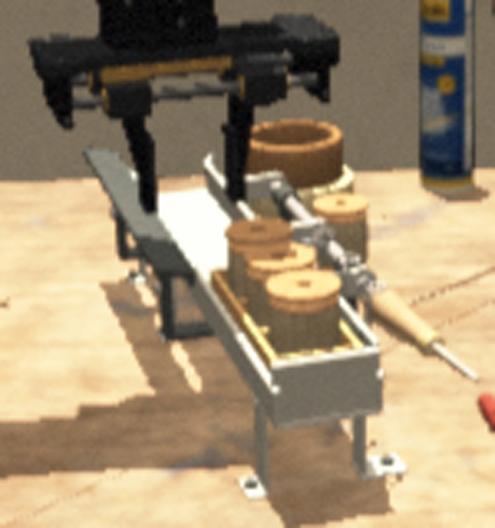

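Emit:
{"api": "arm_command", "payload": {
  "motion": [
    [[0,0,-30],[0,0,0],0.43],
    [[0,0,-30],[0,0,0],0.43],
    [[0,0,-20],[0,0,0],0.43],
    [[30,0,0],[0,0,0],0.43],
    [[35,0,0],[0,0,0],0.43],
    [[35,0,0],[0,0,0],0.43],
    [[35,0,0],[0,0,0],0.43],
    [[35,0,0],[0,0,0],0.43]
  ]
}}

```text
time: 11.33
position: [0.4938, 0.1701, 0.2267]
tool_rot: [-1.944, -2.466, 0.003]
ft_force: [0.5, 0.5, -0.5]
grip_width: 0.571
```

Emit:
{"api": "arm_command", "payload": {
  "motion": [
    [[30,0,0],[0,0,0],0.43],
    [[30,0,0],[0,0,0],0.43],
    [[0,0,0],[0,0,0],0.43],
    [[0,0,0],[0,0,0],0.43]
  ]
}}

```text
time: 11.67
position: [0.4797, 0.229, 0.2263]
tool_rot: [-1.938, -2.471, 0.004]
ft_force: [-0.3, -1.3, -0.2]
grip_width: 0.567
```

```bash
python3 look.py 11 .1; python3 -c "
import cv2
im=cv2.imread('pics/top11.png'); cv2.imwrite('pics/top11y.png',cv2.resize(im[185:300,195:410],None,fx=3.7,fy=3.7,interpolation=cv2.INTER_CUBIC))
im=cv2.imread('pics/side11.png'); cv2.imwrite('pics/side11y.png',cv2.resize(im[150:280,225:375],None,fx=4.5,fy=4.5,interpolation=cv2.INTER_CUBIC))"
```

```text
t 11.67 p [0.4797 0.229  0.2263] rot [-1.938 -2.471  0.004] F [-0.3 -1.3 -0.2] g 0.57 q [-0.85  0.07  0.37  1.77 -0.03  1.31 -0.23]
turn deg (tool) [-0.16  0.04  0.19]
shift now-tool mm [-134.5    2.3  137.4] shift goal-tool mm [-134.6    2.3  137.3]
TCP chute [-0.0328  0.2346] tip z 0.2123
F chute [-1.2 -0.6  0.2]
```

View pics/top11y.png

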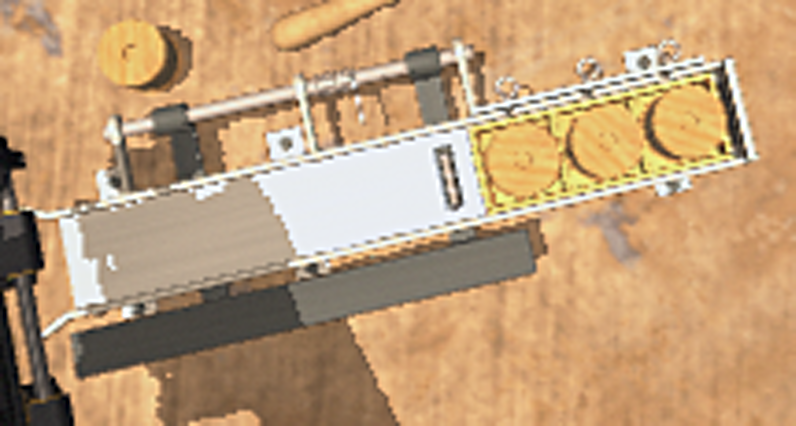

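View pics/side11y.png

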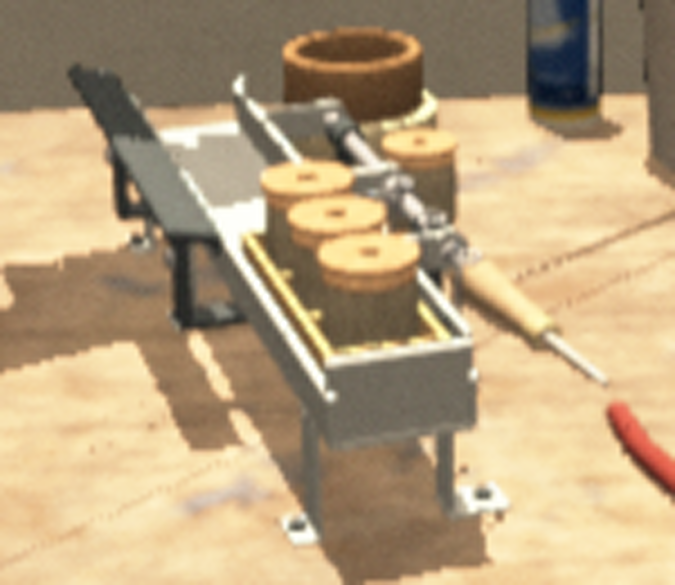

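```bash
python3 - <<'E'
from h import *
P=np.load('P.npy')
def pxz(u,v,z):
    u,v=195+(u+.5)/3.7-.5,185+(v+.5)/3.7-.5; a=px2w('top',u,v,1.);m,ff,rr,t=cam('top');c=-rr.T@t; w=c+(a-c)*(z-c[2])/(a[2]-c[2]); dx=w[:2]-P[:2];co,s=np.cos(P[2]),np.sin(P[2]);return np.round([co*dx[0]+s*dx[1],-s*dx[0]+co*dx[1]],4)
for q in [(471,128),(485,213),(724,76),(736,158)]: print('tray',pxz(*q,.097))
for q in [(522,160),(604,141),(690,120)]: print('spool',pxz(*q,.130))
E
python3 -c "
import cv2
im=cv2.imread('pics/top11.png'); cv2.imwrite('pics/stopz.png',cv2.resize(im[195:250,315:405],None,fx=8,fy=8,interpolation=cv2.INTER_CUBIC))"
```

```text
tray [ 0.0265 -0.0194]
tray [-0.0267 -0.0161]
tray [ 0.0229 -0.1816]
tray [-0.0285 -0.1763]
spool [-0.0007 -0.044 ]
spool [-0.0006 -0.0945]
spool [ 1.000e-04 -1.479e-01]
```

View pics/stopz.png

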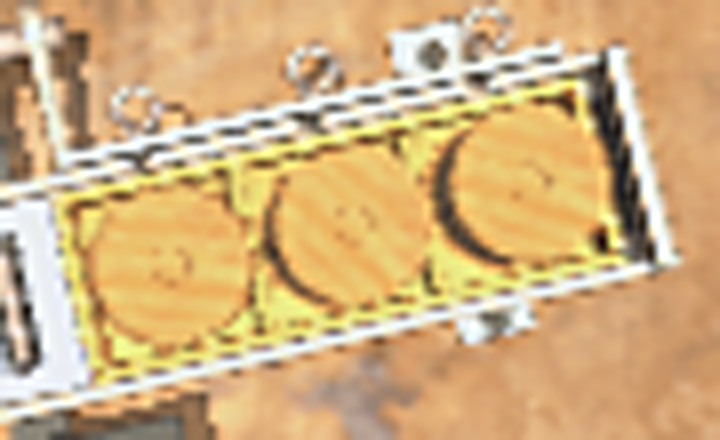

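Rear end measures y ≈ -18 mm, the nose is flush against the black stop, the three spools are standing and the blade is up behind the tray. Handing in.

```bash
python3 -c "
from bench import ctrl
print(ctrl.close_job(), ctrl.get_state()['time'])"
```

```text
the job is handed in; nothing more can be done
the job is handed in; nothing more can be done
```

The tray is home against the stop, the gate has sprung up behind it, and the job is handed in at about 11.8 s on the robot's clock. One fingertip held the release bar down at about 76 mm (gate about 0.24) while the other pushed the tray from behind. At the stop, about 20 N of push moved the tray no further. I then backed the finger off and lifted straight up.

- **Tray:** in the last top picture its rear end measures -16 to -19 mm along the chute, against the -18 mm expected. My nose readings of -176 to -182 mm run slightly past the stop at -176 mm. That is within pixel accuracy, and the nose looks flush with the stop face.
- **Spools and gate:** all three spools stand centred in their cells, and the blade and bar are back where they were at the start. I judged the shut gate by eye from both pictures, not by measuring its angle.
- **Everything else:** the spare spool and the awl look unmoved. The pincers look unmoved too, but only part of them showed in the last close-ups.
- **Robot:** it ended clear of everything, with about zero force. The highest I read during the push was about 24 N.

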